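# Set the gas boom of a blow-down concentrator over the front vials

### The job

On the nitrogen blow-down concentrator, pull the vial drawer all the way out by its handle; then squeeze the lock button on the side of the gas boom's nozzle head, draw the boom out to its 90 mm mark (the third long mark level with the front edge of the sleeve), which brings the nozzle over the front row of vials. The boom is on a return spring, so finish while still gripping the nozzle head and holding it at the mark: do not let go. Leave the drawer open and do not push or knock over the bottles, jar, tube rack, tip box and spatula standing about.

Things in the scene. Friction and masses are not known exactly. Their poses are not given: they have to be found in the camera images.
- station: The concentrator: white housing 240 deep x 280 wide x 110 mm high, fixed to the black bench, turned up to 0.25 rad. Origin: centre of its underside, on the bench. x points from its front (face at x = -120 mm) to its back, y to its left seen from the robot, z up. Drawer and boom both come out along its -x. On its top: the boom's sleeve at the left; at the back a low control strip.
- vial_drawer (a joint): How far the drawer is out along the station's -x, m: 0 shut, 0.14 all the way out at its stop. Starts up to 30 mm ajar. About 2 N friction and light damping; stays where left. Drawer: 260 mm wide, 0.9 kg, with an aluminium block holding three rows of amber vials, 18 mm across, tops 82 mm above the bench.
- drawer_handle (a point): Middle of the drawer's handle: a level round steel bar 10 mm thick and 100 mm long along the station's y, its centre line 45 mm before the drawer's front (40 mm free behind the bar), 86 mm above the bench, on the right part of the front (y = -55 mm in the station frame); end posts run back to the front. Moves with the drawer.
- gas_boom (a joint): How far the telescoping boom is out of its sleeve along the station's -x, m: 0 parked (its start), 0.12 end of travel, 0.09 the 90 mm mark. Parked, it is locked (1 mm of play) until the lock button is squeezed; once 30 mm out it is clear of the lock. A return spring pulls it home with 4 to 5 N; friction 0.6 N. If let go it runs home and locks again. 0.3 kg moves.
- lock_button (a joint): Squeeze of the lock button, m: 0 at rest, 0.005 fully in; the lock lets go at 0.0035. Spring 2.5 N at rest, 4.5 N fully in. The black button, 22 mm wide (x) and 32 mm high, in the nozzle head's left side, moves along the station's -y; it stands 7 mm out of the side at rest, 2 mm fully in. A thin steel latch runs from it back into the sleeve.
- nozzle_head: Grey head on the boom's end, 30 x 30 x 48 mm, axes as the station's. Origin: on the boom's axis, mid-length, 150 mm above the bench; it spans x +-15, y -16 (flat right cheek) to +14, z +-24 mm; the button's face is at y = +21, z = 0. Pinching cheek and button along y (37 mm apart, 32 squeezed; 15 to 30 N) unlocks and holds it. Needle below, 6 mm brass stub on top.
- nozzle_tip (a point): Tip of the thin needle that points down from the nozzle head, 46 mm below the head's origin and 22 mm above the vials' tops.
- scale_edge (a point): Middle of the top of the sleeve's front edge, where the scale is read. The sleeve, a square aluminium tube on two blocks, is fixed to the station: axis at y = +60 mm, 150 mm above the bench, from x = -100 (this edge) to +103 mm, top 163 mm above the bench. Parked, 20 mm of the inner bar show between this edge and the head's back.
- mark_90 (a point): The 90 mm mark: the third long black line on the top of the boom's 18 mm wide steel inner bar (long lines at 30, 60, 90 mm; short ones every 10 mm). Hidden in the sleeve when parked; at 90 mm it is level, along the station's x, with the sleeve's front edge.
- front_vial (a point): Centre of the top of the vial under the boom in the row nearest the drawer's front. With the drawer all the way out it lies straight below the nozzle when the boom is at 90 mm.
- dropper_left: Bystander: small amber dropper bottle with a teal bulb, 27 mm across, 93 mm tall, on the bench left of the drawer's path. Origin: underside.
- dropper_right: Bystander: the same kind of dropper bottle, on the bench right of the drawer's path. Origin: underside.
- crimp_jar: Bystander: small glass jar, 44 mm across, 50 mm tall, on the bench in front of the concentrator. Origin: underside.
- media_bottle: Bystander: glass bottle with a yellow cap, 86 mm across, 178 mm tall, on the bench to the left. Origin: underside.
- tube_rack: Bystander: blue compartment rack 100 x 200 x 45 mm with tubes up to 84 mm high, on the bench to the right. Origin: underside.
- spatula: Bystander: steel spatula, 190 mm long, lying on the bench at the front right. Origin: underside.
- tip_box: Bystander: closed pipette-tip box 88 x 128 x 64 mm, on the bench at the front left. Origin: underside.

How it is judged (in metres and radians):
On the way, in this order (a step that is already met when the one before it is completed fails the run):
1. the drawer is pulled all the way out (within 6 mm of its stop) while the boom is still parked (value of joint vial_drawer above 0.134 m and value of joint gas_boom below 0.01 m), for 0.2 s.
2. the lock button is squeezed in by the fingers with the boom still parked (value of joint lock_button above 0.0035 m and value of joint gas_boom below 0.02 m and contact force between the fingers and nozzle_head above 2 N), for 0.1 s.
3. the boom is drawn out past 60 mm in the fingers' grip (value of joint gas_boom above 0.06 m and contact force between the fingers and nozzle_head above 2 N), for 0.1 s.
At the end, for the whole second after the job is handed in: Drawer out to within 6 mm of its stop; boom at rest at 90 mm, within 4 mm, held there only by the fingers gripping the nozzle head (more than 2 N); nozzle tip within 12 mm, seen from above, of the front vial's centre. The arm keeps holding (value of joint vial_drawer above 0.134 m and value of joint gas_boom between 0.086 and 0.094 m and velocity of joint gas_boom between -0.01 and 0.01 m/s and contact force between the fingers and nozzle_head above 2 N and contact force between nozzle_head and station below 0.5 N and horizontal distance between nozzle_tip and front_vial below 0.012 m); the arm keeps its last pose, push and grip.
It fails at once if a bystander (bottle, jar, rack, box or spatula) is pushed more than 25 mm (distance of any of dropper_left, dropper_right, crimp_jar, media_bottle, tube_rack, spatula, tip_box from where it was at the start of the episode above 0.025 m).
It fails at once if a bystander is tipped over (angle between any of dropper_left, dropper_right, crimp_jar, media_bottle, tube_rack, tip_box's own z axis and vertical above 0.5 rad).
It also fails if it takes over 51 s, if anything falls off the work surface, if the arm or the gripper's body presses on something with over 40 N, if the wrist force passes 120 N, or if a joint passes its speed limit or range.

### The arm

A 6-joint arm with a two-finger parallel gripper is mounted at the origin on the work surface. World frame = base frame: x ahead of the robot, y to its left, z up, the work surface at z = 0. Lengths are in m, angles in degrees, forces in N, time in s.
With the tool pointing down it reaches from about 0.3 to 0.75 m from the base axis. Payload 8.5 kg.
Tool frame: the origin (TCP) lies midway between the tips of the shut fingers; the grasp point (between the pads) lies 19 mm behind it; z points along the fingers, y is the line along which they close (so a half turn about z gives the same grasp; the last joint's range is limited). The gripper opens to 85 mm and grips with 20 to 120 N. Pads are 22 mm wide; open, the fingers measure 114 mm over their backs; the gripper's body (76 mm by 85 mm) begins 54 mm behind the grasp point. The pads swing forward as they close: fully open they stand 13 mm farther back than shut.
Start: joints at [56.992, 21.807, 74.336, -0, 83.858, -12.336], TCP at [0.194, 0.515, 0.231] pointing down, gripper open.
Joint ranges: [-178.18, 178.18], [-50.72, 133.34], [12.68, 142.11], [-81.47, 261.47], [9.98, 163.14], [-165.26, 165.26]. Speed limits (degrees/s): [136.94, 136.94, 180, 180, 180, 180].

### API

Orientations are given as a 3x3 rotation matrix whose columns are the frame's x, y, z axes.
In Python, from rig import env, get_image, close_job gives the robot as it stands.
- The arm moves only by the tool step_arm, never from a script. Its argument "targets" is a list of rows, each a list of 2 entries, a list of its own where there are three numbers: the shift along the tool's x, y, z as a fraction of full scale, then the turn, a rotation vector about the tool's x, y, z as a fraction of full scale. In form: [[[x, y, z], [wx, wy, wz]], ...]. A call has 1 to 10 rows; each row is the pose to reach, as a shift and turn from the pose commanded when the call began, along the tool's axes at that moment; what a row does not reach only later rows make up. Full scale, the value 1, is 0.3 m for a shift and 45 degrees for a turn. A row lasts 1/12 s, in which the tool goes at most 41.7 mm and 7.16 degrees, less where a joint would pass 70% of its speed; a pose out of reach is approached as far as the arm can. A call with a number of a shift or a turn outside -1 to 1 is refused whole. A call with a gripper value outside its range is refused whole. "jaw" is the finger opening in mm, from 0 to 85.4, set as the call begins (left out, the last holds). The fingers move at their own pace and stop on an object; "grip_force" is the grip in N (left out, the last holds). Time passes only in rows, so rows that repeat a pose let the fingers close. It gives the time, the measured TCP pose, the force, the opening and the grip force at its end, in the units of the state.
- env.observe(): the state, without advancing time (a new reading comes with each control period).
- get_image(name): name is "side" or "top" or "wrist"; returns a dict with "img" (480x640x3 uint8, red, green, blue), "z_map" (480x640 float32, m along the optical axis (not along the pixel's ray), 0 where there is no reading), "intrinsics" (3x3 intrinsics, pixels), "rvec" (rotation vector, rad) and "tvec" (3), from world to camera coordinates, as OpenCV has them. Camera axes: x right, y down, z forward; pixel columns grow to the right and rows downward; lengths in m; the calibration is good to about 2 mm. The wrist camera is an equidistant fisheye: a pixel r from the principal point sees the ray r / f radians off the axis. A picture is of the moment at which its call begins.
- close_job(): hands the job in; it is judged then, once.
The state is a dict: "time_s": time; "q": joint angles; "qvel": joint speeds; "joint_efforts": joint torques, N m; "position": TCP position; "tool_rot": TCP orientation; "ft_force": force on the tool from outside, world axes, zero at the start; "wrist_torque": the same for the moment, N m; "grip_width": finger opening in m; "gripper_force": force on a finger pad.
Only numpy, scipy, OpenCV 4.12 (cv2) and the standard library are available. Lean on these libraries where they do the work, as an engineer would, in place of code of your own. Each camera call takes 0.05 s, during which the arm holds its last target. There are 200 camera calls.

## Working session

There is one attempt and no reset: what is moved stays moved. The work goes in short steps, Python scripts to look and compute and a tool call to move; the robot and the scene stay as the last step left them, time stands still between calls to the robot, and variables do not carry over. Pictures are saved under pics/ and viewed, at most 10 in all, crops included, and the job is handed in when it is done.

Besides the shell and the picture viewer there is one more tool, called after "Request:" by a JSON object that holds its "method" and its "body", one argument or row to a line. step_arm: Moves the arm, as the interface text tells. Its arguments: {"type":"object","properties":{"targets":{"type":"array","items":{"type":"array"}},"jaw":{"type":"number"},"grip_force":{"type":"number"}},"required":["targets"]}

```bash
mkdir -p pics; ls; cat > h.py <<'E'
import numpy as np,cv2
from rig import env,get_image,close_job
def pt(d,u,v,z=None,plane=None):
    K=d["intrinsics"];R=cv2.Rodrigues(np.array(d["rvec"],float))[0];t=np.array(d["tvec"],float).ravel()
    ray=np.array([(u-K[0,2])/K[0,0],(v-K[1,2])/K[1,1],1.]);
    if plane is not None:
        o=-R.T@t;w=R.T@ray;return o+w*(plane-o[2])/w[2]
    if z is None: z=np.median(d["z_map"][v-1:v+2,u-1:u+2])
    return R.T@(ray*z-t)
def cloud(d):
    K=d["intrinsics"];R=cv2.Rodrigues(np.array(d["rvec"],float))[0];t=np.array(d["tvec"],float).ravel()
    v,u=np.mgrid[:480,:640];z=d["z_map"]
    c=np.stack([(u-K[0,2])/K[0,0]*z,(v-K[1,2])/K[1,1]*z,z],-1)
    return (c-t)@R
def proj(d,P):
    return cv2.projectPoints(np.array(P,float).reshape(-1,3),np.array(d["rvec"],float),np.array(d["tvec"],float),d["intrinsics"],None)[0].reshape(-1,2)
E
python3 - <<'E'
from h import *
import pickle
print(env.observe())
for n in("side","top"):
    d=get_image(n);pickle.dump(d,open(n+"0.pkl","wb"));cv2.imwrite(f"pics/{n}0.png",d["img"][...,::-1])
    print(n,d["intrinsics"],-cv2.Rodrigues(np.array(d["rvec"],float))[0].T@np.array(d["tvec"],float).ravel())
E
```

```text
pics
{'time_s': 0.0, 'q': array([ 5.69917287e+01,  2.18398310e+01,  7.43868519e+01,  2.41030838e-03,
        8.38582944e+01, -1.23364683e+01]), 'qvel': array([ 0.01929325,  0.025321  ,  0.00629851,  0.08060806, -0.00826935,
       -0.00340017]), 'joint_efforts': array([ 5.39725806e-04, -4.48442674e+01, -2.31285793e+01, -5.75484910e-05,
        4.57747039e-03, -2.56284108e-05]), 'position': array([0.19398455, 0.51432668, 0.2307103 ]), 'tool_rot': array([[-9.35616123e-01,  3.53018073e-01, -8.43027013e-04],
       [ 3.53018899e-01,  9.35615395e-01, -1.22095816e-03],
       [ 3.57728754e-04, -1.43995261e-03, -9.99998899e-01]]), 'ft_force': array([ 0.05998493,  0.37161671, -0.33403438]), 'wrist_torque': array([-0.04167037,  0.02870519, -0.04846298]), 'gripper_force': 0.0, 'grip_width': 0.08565076198904804}
side [[583.10502656   0.         313.72521613]
 [  0.         583.10502656 237.65772849]
 [  0.           0.           1.        ]] [0.3556842  0.83863473 1.07091752]
top [[503.04253485   0.         316.32987114]
 [  0.         503.04253485 248.56966571]
 [  0.           0.           1.        ]] [ 0.42585052 -0.02522165  1.30950918]
```

View pics/top0.png

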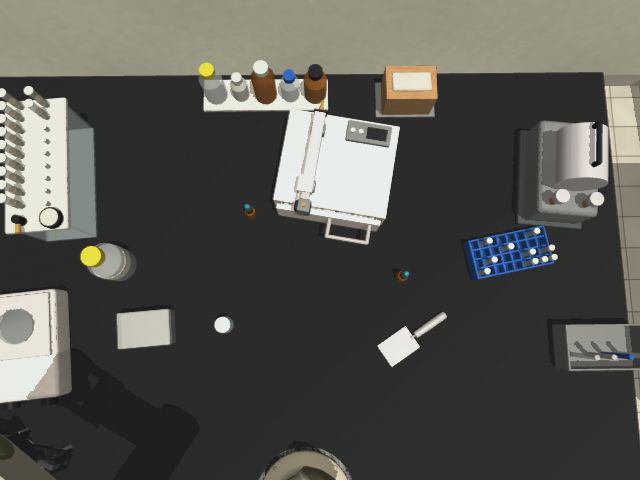

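View pics/side0.png

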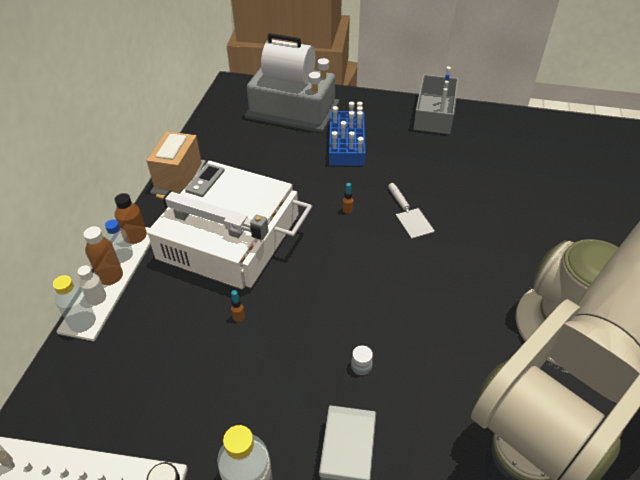

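The top view shows the station at about (335,165), its handle bar at (348,240) and the nozzle head at (303,204). The droppers are at (250,211) and (402,275), and the jar is at (223,325). The side view agrees.

```bash
python3 - <<'E'
from h import *
import pickle
d=pickle.load(open("top0.pkl","rb"));C=cloud(d)
m=(abs(C[...,2]-.11)<.006);m[:100]=0;m[235:]=0;m[:,:260]=0;m[:,410:]=0
n,l,s,_=cv2.connectedComponentsWithStats(m.astype(np.uint8));k=1+np.argmax(s[1:,4]);P=C[l==k]
print(s[k],np.median(P[:,2]))
r=cv2.minAreaRect((P[:,:2]*1000).astype(np.float32));print(r, cv2.boxPoints(r))
def info(name,sl,lo,hi):
    Q=C[sl];Q=Q[(Q[...,2]>lo)&(Q[...,2]<hi)];print(name,len(Q),Q.mean(0).round(4),cv2.minAreaRect((Q[:,:2]*1000).astype(np.float32)))
info("handle",np.s_[215:250,318:380],.075,.1)
info("head",np.s_[190:220,290:320],.165,.18)
info("sleeve",np.s_[105:200,285:330],.157,.17)
info("dl",np.s_[195:225,235:265],.03,.2)
info("dr",np.s_[262:290,390:420],.03,.2)
info("jar",np.s_[310:340,205:240],.03,.2)
info("tipbox",np.s_[295:360,105:185],.05,.08)
info("media",np.s_[230:295,75:145],.15,.2)
print("rack",[pt(d,u,v,plane=.045).round(3) for u,v in((465,240),(545,226))],"spat",[pt(d,u,v,plane=.005).round(3) for u,v in((445,315),(380,350))])
E
```

```text
[ 309  115   91  104 6077] 0.10986201197016726
((812.413818359375, -130.1930694580078), (192.41769409179688, 241.46774291992188), 79.59583282470703) [[ 676.29065  -203.01666 ]
 [ 913.7882   -246.62349 ]
 [ 948.537     -57.369476]
 [ 711.0394    -13.76265 ]]
handle 598 [ 0.6586 -0.117   0.0913] ((658.046875, -110.75140380859375), (152.9608917236328, 65.51383972167969), 79.48606872558594)
head 183 [ 0.6972 -0.0037  0.1727] ((709.3787841796875, -3.977590560913086), (37.138607025146484, 53.11829376220703), 78.95499420166016)
sleeve 1031 [ 0.8237 -0.0256  0.1627] ((830.082275390625, -23.604278564453125), (36.4088020324707, 230.04238891601562), 79.39571380615234)
dl 99 [0.712  0.1353 0.0597] ((712.0459594726562, 135.71124267578125), (18.900060653686523, 25.528987884521484), 28.435205459594727)
dr 93 [ 0.5427 -0.2488  0.0598] ((542.313232421875, -249.87071228027344), (25.156742095947266, 18.748760223388672), 34.39069366455078)
jar 214 [0.4259 0.2    0.0488] ((425.4707336425781, 200.51986694335938), (38.376251220703125, 36.842041015625), 89.1073989868164)
tipbox 1942 [0.4181 0.3898 0.063 ] ((418.337646484375, 391.6083679199219), (88.15996551513672, 129.6896209716797), 4.55996036529541)
media 406 [0.5822 0.4748 0.1748] ((582.5448608398438, 477.4587097167969), (46.76158905029297, 45.10280227661133), 89.03351593017578)
rack [array([ 0.632, -0.414,  0.045]), array([ 0.667, -0.621,  0.045])] spat [array([ 0.444, -0.364,  0.005]), array([ 0.357, -0.194,  0.005])]
```

```bash
cat >> h.py <<'E'
from scipy.spatial.transform import Rotation as Ro
YAW=np.arctan2(-43.6,237.5);ex=np.array([np.cos(YAW),np.sin(YAW),0]);ey=np.array([-ex[1],ex[0],0]);O=np.array([.820,-.087,0])
def W(x,y,z=0): return O+x*ex+y*ey+np.array([0,0,z])
def S(P): return np.stack([(P-O)@ex,(P-O)@ey,P[...,2]],-1)
def Rd(yaxis): z=np.array([0,0,-1.]);return np.stack([np.cross(yaxis,z),yaxis,z],1)
def go(p,yaxis,s=None):
    s=s or env.observe();R=s["tool_rot"]
    print("pos",s["position"].round(4),"stn",S(s["position"]).round(4),"F",s["ft_force"].round(1),"grip",round(s["grip_width"],4),s["gripper_force"],"t",s["time_s"])
    print("shift",(R.T@(np.array(p)-s["position"])/.3).round(3),"turn",(Ro.from_matrix(R.T@Rd(yaxis)).as_rotvec(degrees=True)/45).round(3))
E
python3 - <<'E'
from h import *
import pickle
d=pickle.load(open("top0.pkl","rb"));C=S(cloud(d))
Q=C[215:250,318:380].reshape(-1,3);Q=Q[(Q[:,2]>.075)&(Q[:,2]<.1)]
B=Q[(Q[:,1]>-.095)&(Q[:,1]<-.015)&(Q[:,0]<-.15)]
print(np.histogram(B[:,0],np.arange(-.22,-.1,.005)),Q[Q[:,0]<-.15][:,1].min(),Q[Q[:,0]<-.15][:,1].max(), B[:,2].max())
go(W(-.18,-.055,.2),ex)
E
```

```text
(array([ 0,  0,  0,  0,  0,  0, 36, 66, 29,  0,  0,  0,  0,  0,  0,  0,  0,
        0,  0,  0,  0,  0,  0]), array([-0.22 , -0.215, -0.21 , -0.205, -0.2  , -0.195, -0.19 , -0.185,
       -0.18 , -0.175, -0.17 , -0.165, -0.16 , -0.155, -0.15 , -0.145,
       -0.14 , -0.135, -0.13 , -0.125, -0.12 , -0.115, -0.11 , -0.105])) -0.10987367244125765 -0.00013078054499012675 0.09678781959619834
pos [0.194  0.5144 0.2308] stn [-0.7243  0.4785  0.2308] F [ 0.3 -0.2 -0.1] grip 0.0854 0.0 t 0.1
shift [-2.102 -1.426  0.104] turn [-2.000e-03  1.000e-03  1.772e+00]
```

Request:
{"method": "step_arm", "body": {
  "targets": [
    [[-0.05,-0.03,0],[0,0,0]],
    [[-0.15,-0.1,0],[0,0,0]],
    [[-0.25,-0.17,0],[0,0,0]],
    [[-0.35,-0.24,0],[0,0,0]],
    [[-0.46,-0.31,0],[0,0,0.1]],
    [[-0.57,-0.38,0],[0,0,0.2]],
    [[-0.68,-0.46,0],[0,0,0.35]],
    [[-0.79,-0.53,0],[0,0,0.5]],
    [[-0.9,-0.61,0],[0,0,0.65]],
    [[-1,-0.68,0],[0,0,0.8]]
  ],
  "jaw": 32
}}

```text
time_s: 0.93
position: [0.4035, 0.2157, 0.2312]
tool_rot: [[-0.544, 0.839, -0.0], [0.839, 0.544, -0.0], [-0.0, -0.0, -1.0]]
ft_force: [1.1, 0.6, 0.2]
grip_width: 0.0318
gripper_force: 0.0
```

```bash
python3 -c "
from h import *
go(W(-.183,-.055,.2),ex)"
```

```text
pos [0.4035 0.2157 0.2312] stn [-0.4643  0.2225  0.2312] F [1.1 0.6 0.2] grip 0.0318 0.0 t 0.9333
shift [-1.316  0.046  0.104] turn [-0.     0.     0.964]
```

Request:
{"method": "step_arm", "body": {
  "targets": [
    [[-0.08,0,0],[0,0,0.1]],
    [[-0.18,0,0],[0,0,0.2]],
    [[-0.29,0.01,0],[0,0,0.3]],
    [[-0.4,0.01,0],[0,0,0.4]],
    [[-0.51,0.02,0],[0,0,0.5]],
    [[-0.62,0.02,0],[0,0,0.6]],
    [[-0.73,0.03,0],[0,0,0.7]],
    [[-0.83,0.03,0],[0,0,0.8]],
    [[-0.92,0.04,0.02],[0,0,0.9]],
    [[-1,0.04,0.05],[0,0,0.964]]
  ]
}}

```text
time_s: 1.77
position: [0.5789, -0.0279, 0.2163]
tool_rot: [[0.179, 0.984, 0.001], [0.984, -0.179, -0.0], [-0.0, 0.001, -1.0]]
ft_force: [0.4, 0.5, -0.1]
grip_width: 0.0316
gripper_force: 0.0
```

```bash
python3 -c "
from h import *
go(W(-.183,-.055,.2),ex)"
```

```text
pos [ 0.5789 -0.0279  0.2163] stn [-0.2478  0.0145  0.2163] F [ 0.4  0.5 -0.1] grip 0.0316 0.0 t 1.7667
shift [-0.232  0.216  0.055] turn [0.001 0.    0.002]
```

Request:
{"method": "step_arm", "body": {
  "targets": [
    [[-0.06,0.05,0.02],[0,0,0]],
    [[-0.14,0.13,0.04],[0,0,0]],
    [[-0.21,0.2,0.05],[0,0,0]],
    [[-0.232,0.216,0.06],[0,0,0]],
    [[-0.232,0.216,0.12],[0,0,0]],
    [[-0.232,0.216,0.2],[0,0,0]],
    [[-0.232,0.216,0.24],[0,0,0]],
    [[-0.232,0.216,0.26],[0,0,0]]
  ]
}}

```text
time_s: 2.43
position: [0.6282, -0.1055, 0.1359]
tool_rot: [[0.174, 0.985, -0.004], [0.985, -0.174, 0.001], [0.001, -0.004, -1.0]]
ft_force: [0.1, -0.6, -0.1]
grip_width: 0.0322
gripper_force: 0.0
```

```bash
python3 - <<'E'
from h import *
go(W(-.183,-.055,.066),ex)
for n,c in (("side",np.s_[150:330,200:440]),("top",np.s_[150:330,220:460])):
    d=get_image(n);cv2.imwrite(f"pics/{n}1.png",cv2.resize(d["img"][c][...,::-1],None,fx=2,fy=2)) 
a=cv2.imread("pics/side1.png");b=cv2.imread("pics/top1.png");cv2.imwrite("pics/c1.png",cv2.resize(np.hstack([a,b]),(800,300)))
E
```

```text
pos [ 0.6282 -0.1055  0.1359] stn [-0.1853 -0.0529  0.1359] F [ 0.1 -0.6 -0.1] grip 0.0322 0.0 t 2.4333
shift [-0.007  0.008  0.233] turn [-0.005 -0.001  0.008]
```

View pics/c1.png

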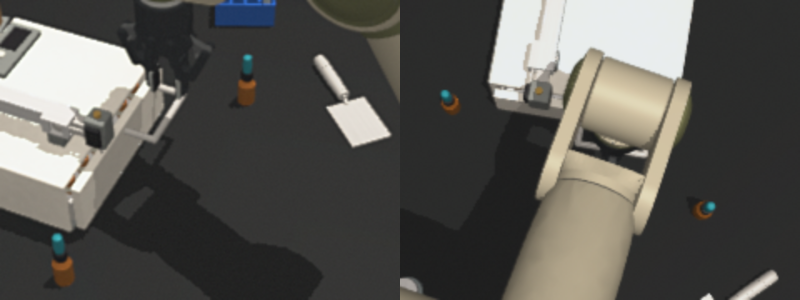

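The crop shows the fingers above the handle bar, at about (160,95) in the left crop, with one finger on each side. I'll lower and grip.

Request:
{"method": "step_arm", "body": {
  "targets": [
    [[-0.005,0.007,0.04],[0,0,0]],
    [[-0.007,0.008,0.1],[0,0,0]],
    [[-0.007,0.008,0.16],[0,0,0]],
    [[-0.007,0.008,0.21],[0,0,0]],
    [[-0.007,0.008,0.233],[0,0,0]],
    [[-0.007,0.008,0.233],[0,0,0]]
  ]
}}

```text
time_s: 3.03
position: [0.6309, -0.1084, 0.0672]
tool_rot: [[0.175, 0.985, -0.002], [0.985, -0.175, 0.001], [0.0, -0.002, -1.0]]
ft_force: [-0.3, -0.2, 0.8]
grip_width: 0.0319
gripper_force: 0.0
```

Request:
{"method": "step_arm", "body": {
  "targets": [
    [[0,0,0],[0,0,0]],
    [[0,0,0],[0,0,0]],
    [[0,0,0],[0,0,0]],
    [[0,0,0],[0,0,0]],
    [[0,0,0],[0,0,0]],
    [[0,0,0],[0,0,0]]
  ],
  "jaw": 0,
  "grip_force": 40
}}

```text
time_s: 3.53
position: [0.6318, -0.1087, 0.0695]
tool_rot: [[0.175, 0.985, 0.002], [0.985, -0.175, -0.001], [-0.0, 0.002, -1.0]]
ft_force: [-1.8, 1.1, 6.2]
grip_width: 0.0086
gripper_force: 39.3
```

```bash
python3 -c "
from h import *
go(W(-.306,-.055,.066),ex)"
```

```text
pos [ 0.6318 -0.1087  0.0695] stn [-0.1812 -0.0554  0.0695] F [-1.8  1.1  6.2] grip 0.0086 39.335476756095886 t 3.5333
shift [ 0.004 -0.416  0.011] turn [0.002 0.    0.008]
```

Request:
{"method": "step_arm", "body": {
  "targets": [
    [[0,-0.02,0],[0,0,0]],
    [[0,-0.06,0],[0,0,0]],
    [[0,-0.1,0],[0,0,0]],
    [[0,-0.15,0],[0,0,0]],
    [[0,-0.2,0],[0,0,0]],
    [[0,-0.25,0],[0,0,0]],
    [[0.002,-0.3,0],[0,0,0]],
    [[0.002,-0.34,0],[0,0,0]],
    [[0.003,-0.37,0],[0,0,0]],
    [[0.003,-0.39,0],[0,0,0]]
  ]
}}

```text
time_s: 4.37
position: [0.5164, -0.0876, 0.0695]
tool_rot: [[0.175, 0.985, 0.003], [0.985, -0.175, -0.002], [-0.001, 0.003, -1.0]]
ft_force: [1.9, -0.8, 5.9]
grip_width: 0.0084
gripper_force: 39.6
```

Request:
{"method": "step_arm", "body": {
  "targets": [
    [[0,-0.01,0],[0,0,0]],
    [[0,-0.02,0],[0,0,0]],
    [[0,-0.025,0],[0,0,0]],
    [[0,-0.03,0],[0,0,0]],
    [[0,-0.03,0],[0,0,0]]
  ]
}}

```text
time_s: 4.78
position: [0.5085, -0.0862, 0.0695]
tool_rot: [[0.175, 0.985, 0.004], [0.985, -0.175, -0.001], [-0.001, 0.004, -1.0]]
ft_force: [1.4, -0.6, 7.0]
grip_width: 0.0086
gripper_force: 39.8
```

```bash
python3 -c "
from h import *
go(W(-.306,-.055,.066),ex)"
```

```text
pos [ 0.5085 -0.0862  0.0695] stn [-0.3066 -0.0554  0.0695] F [ 1.4 -0.6  7. ] grip 0.0086 39.8471063375473 t 4.7833
shift [0.001 0.002 0.012] turn [0.005 0.001 0.008]
```

Request:
{"method": "step_arm", "body": {
  "targets": [
    [[0,-0.005,0],[0,0,0]],
    [[0,-0.01,0],[0,0,0]],
    [[0,-0.015,0],[0,0,0]],
    [[0,-0.02,0],[0,0,0]],
    [[0,-0.02,0],[0,0,0]]
  ]
}}

```text
time_s: 5.2
position: [0.5084, -0.0862, 0.0697]
tool_rot: [[0.176, 0.984, 0.018], [0.984, -0.176, -0.004], [-0.001, 0.018, -1.0]]
ft_force: [29.7, 0.4, -12.6]
grip_width: 0.0082
gripper_force: 38.9
```

Request:
{"method": "step_arm", "body": {
  "targets": [
    [[0,0.01,0],[0,0,0]],
    [[0,0.018,0],[0,0,0]],
    [[0,0.018,0],[0,0,0]],
    [[0,0.018,0],[0,0,0]]
  ]
}}

```text
time_s: 5.53
position: [0.5084, -0.0862, 0.0695]
tool_rot: [[0.175, 0.985, 0.005], [0.985, -0.175, -0.002], [-0.001, 0.005, -1.0]]
ft_force: [4.4, 0.3, 6.0]
grip_width: 0.0082
gripper_force: 40.7
```

Request:
{"method": "step_arm", "body": {
  "targets": [
    [[0,0,0],[0,0,0]],
    [[0,0,0],[0,0,0]],
    [[0,0,0],[0,0,0]],
    [[0,0,0],[0,0,0]],
    [[0,0,-0.03],[0,0,0]],
    [[0,0,-0.1],[0,0,0]],
    [[0,0,-0.2],[0,0,0]],
    [[0,0,-0.3],[0,0,0]],
    [[0,0,-0.42],[0,0,0]],
    [[0,0,-0.54],[0,0,0]]
  ],
  "jaw": 32
}}

```text
time_s: 6.37
position: [0.5062, -0.0853, 0.2326]
tool_rot: [[0.174, 0.985, -0.001], [0.985, -0.174, 0.0], [0.0, -0.001, -1.0]]
ft_force: [1.3, 0.4, 0.1]
grip_width: 0.032
gripper_force: 0.0
```

```bash
python3 - <<'E'
from h import *
go(W(-.135,.06,.24),ey);go(W(-.135,.06,.24),-ey)
d=get_image("top");cv2.imwrite("pics/top2.png",cv2.resize(d["img"][150:330,220:460][...,::-1],None,fx=2,fy=2))
C=S(cloud(d))
Q=C[200:290,300:380].reshape(-1,3);Q=Q[(Q[:,2]>.084)&(Q[:,2]<.1)&(Q[:,1]<-.0)&(Q[:,0]<-.28)&(Q[:,1]>-.12)];print(len(Q),np.median(Q,0),env.observe()["q"])
E
```

```text
pos [ 0.5062 -0.0853  0.2326] stn [-0.309  -0.055   0.2326] F [1.3 0.4 0.1] grip 0.032 0.0 t 6.3667
shift [ 0.38   0.582 -0.025] turn [-1.000e-03 -1.000e-03 -1.992e+00]
pos [ 0.5062 -0.0853  0.2326] stn [-0.309  -0.055   0.2326] F [1.3 0.4 0.1] grip 0.032 0.0 t 6.3667
shift [ 0.38   0.582 -0.025] turn [-1.000e-03  1.000e-03  2.008e+00]
5 [-0.29610705 -0.00616888  0.08776688] [-2.27891238e+01  1.77097429e+01  7.92098461e+01 -1.67689605e-03
  8.24024692e+01 -1.27496126e+01]
```

View pics/top2.png

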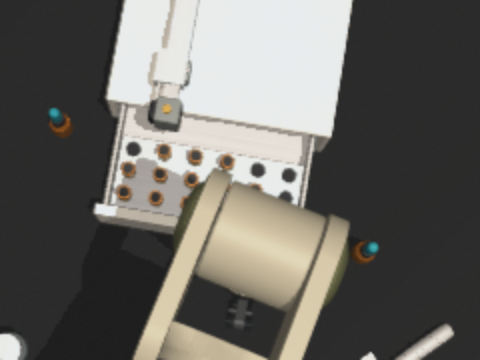

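The drawer is fully out and the vial rows are exposed. The head is at (167,110) in the crop, still parked. I'll move above it with a quarter turn.

Request:
{"method": "step_arm", "body": {
  "targets": [
    [[0,0,-0.02],[0,0,0.05]],
    [[0.02,0.03,-0.04],[0,0,0.15]],
    [[0.06,0.09,-0.05],[0,0,0.27]],
    [[0.1,0.16,-0.05],[0,0,0.4]],
    [[0.15,0.23,-0.05],[0,0,0.52]],
    [[0.2,0.3,-0.05],[0,0,0.64]],
    [[0.25,0.38,-0.05],[0,0,0.76]],
    [[0.29,0.44,-0.05],[0,0,0.88]],
    [[0.32,0.49,-0.05],[0,0,0.96]],
    [[0.34,0.52,-0.05],[0,0,1]]
  ],
  "jaw": 70,
  "grip_force": 25
}}

```text
time_s: 7.25
position: [0.6793, -0.0115, 0.245]
tool_rot: [[0.821, 0.571, -0.001], [0.571, -0.821, 0.0], [-0.0, -0.001, -1.0]]
ft_force: [-0.4, -0.1, 0.3]
grip_width: 0.07
gripper_force: 0.0
```

Request:
{"method": "step_arm", "body": {
  "targets": [
    [[0,0,0],[0,0,0.1]],
    [[0,0,0],[0,0,0.22]],
    [[0,0,0],[0,0,0.36]],
    [[0,0,0],[0,0,0.5]],
    [[0,0,0],[0,0,0.64]],
    [[0,0,0],[0,0,0.78]],
    [[0,0,0],[0,0,0.9]],
    [[0,0,0],[0,0,0.97]],
    [[0,0,0],[0,0,1]],
    [[0,0,0],[0,0,1]]
  ]
}}

```text
time_s: 8.08
position: [0.6781, -0.0123, 0.2456]
tool_rot: [[0.985, -0.174, -0.0], [-0.174, -0.985, 0.0], [-0.0, -0.0, -1.0]]
ft_force: [-0.1, -0.2, 0.0]
grip_width: 0.0697
gripper_force: 0.0
```

```bash
python3 - <<'E'
from h import *
import pickle
d=pickle.load(open("top0.pkl","rb"));C=S(cloud(d));Q=C[185:222,285:322].reshape(-1,3)
for a,b in((.168,.178),(.178,.3)):
    M=Q[(Q[:,2]>a)&(Q[:,2]<b)&(Q[:,0]<-.11)];print(len(M),M.min(0),M.max(0),np.median(M,0)) if len(M) else 0
Q=C[105:200,285:335].reshape(-1,3);M=Q[abs(Q[:,2]-.163)<.003]
for x in(-.09,-.05,0,.05,.09):
    N=M[abs(M[:,0]-x)<.01];print(x,N[:,1].min(),N[:,1].max())
print(M[:,0].min(),M[:,0].max())
go(W(-.135,.06,.24),-ey);print(env.observe()["q"])
E
```

```text
158 [-0.15037715  0.0432619   0.16812975] [-0.11988602  0.07792568  0.17746614] [-0.13668253  0.05800053  0.17319606]
12 [-0.14459825  0.05534937  0.17808681] [-0.13075583  0.06473996  0.18310746] [-0.13491551  0.06036655  0.17959971]
-0.09 0.046290613511218916 0.0824491299755124
-0.05 0.04756361949963451 0.07290418656936638
0 0.04823070958448918 0.07302884126831556
0.05 0.04737278860663604 0.07259784669443245
0.09 0.04710317585818228 0.07485812574525391
-0.11626314912781294 0.10633669250107491
pos [ 0.6781 -0.0123  0.2456] stn [-0.1531  0.0478  0.2456] F [-0.1 -0.2  0. ] grip 0.0697 0.0 t 8.0833
shift [ 0.061 -0.04   0.019] turn [-0.     0.     0.008]
[-1.10209745e+01  3.50556470e+01  4.90897677e+01  5.04773276e-04
  9.58680299e+01  8.90249369e+01]
```

Request:
{"method": "step_arm", "body": {
  "targets": [
    [[0.03,-0.02,0],[0,0,0.005]],
    [[0.055,-0.035,0.01],[0,0,0.008]],
    [[0.061,-0.04,0.05],[0,0,0.008]],
    [[0.061,-0.04,0.11],[0,0,0.008]],
    [[0.061,-0.04,0.18],[0,0,0.008]],
    [[0.061,-0.04,0.25],[0,0,0.008]],
    [[0.061,-0.04,0.31],[0,0,0.008]],
    [[0.061,-0.04,0.36],[0,0,0.008]],
    [[0.061,-0.04,0.385],[0,0,0.008]],
    [[0.061,-0.04,0.385],[0,0,0.008]]
  ]
}}

```text
time_s: 8.92
position: [0.6977, -0.0037, 0.1282]
tool_rot: [[0.984, -0.18, -0.003], [-0.18, -0.984, 0.001], [-0.003, 0.0, -1.0]]
ft_force: [0.1, -1.0, 0.4]
grip_width: 0.0699
gripper_force: 0.0
```

```bash
python3 - <<'E'
from h import *
go(W(-.135,.06,.13),-ey)
d=get_image("side");a=cv2.resize(d["img"][150:300,160:360][...,::-1],(800,600),interpolation=cv2.INTER_CUBIC);cv2.imwrite("pics/side2.png",a)
E
```

```text
pos [ 0.6977 -0.0037  0.1282] stn [-0.1354  0.0598  0.1282] F [ 0.1 -1.   0.4] grip 0.0699 0.0 t 8.9167
shift [ 0.001 -0.001 -0.006] turn [0.    0.004 0.001]
```

View pics/side2.png

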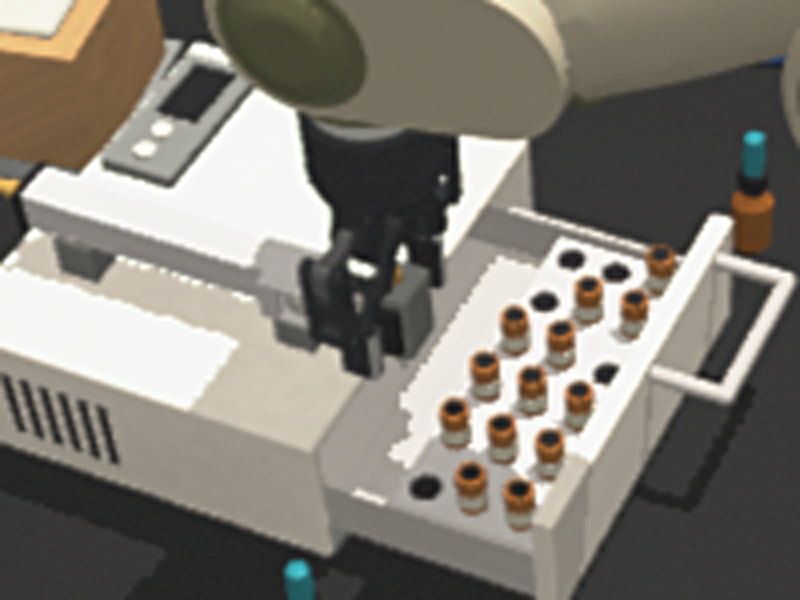

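The open fingers straddle the head: left finger at (355,310), head at (405,315), clear of the sleeve. I'll squeeze.

Request:
{"method": "step_arm", "body": {
  "targets": [
    [[0,0,0],[0,0,0]],
    [[0,0,0],[0,0,0]],
    [[0,0,0],[0,0,0]],
    [[0,0,0],[0,0,0]],
    [[0,0,0],[0,0,0]],
    [[0,0,0],[0,0,0]],
    [[0,0,0],[0,0,0]],
    [[0,0,0],[0,0,0]]
  ],
  "jaw": 0,
  "grip_force": 25
}}

```text
time_s: 9.63
position: [0.6988, -0.0039, 0.1314]
tool_rot: [[0.984, -0.181, 0.002], [-0.181, -0.984, -0.0], [0.002, -0.0, -1.0]]
ft_force: [-2.2, -0.5, 6.5]
grip_width: 0.0314
gripper_force: 27.7
```

```bash
python3 -c "
from h import *
go(W(-.225,.06,.13),-ey)"
```

```text
pos [ 0.6988 -0.0039  0.1314] stn [-0.1342  0.0598  0.1314] F [-2.2 -0.5  6.5] grip 0.0314 27.666624784469604 t 9.6333
shift [-0.303 -0.001  0.004] turn [-0.    -0.003 -0.   ]
```

Request:
{"method": "step_arm", "body": {
  "targets": [
    [[-0.01,0,0],[0,0,0]],
    [[-0.03,0,0],[0,0,0]],
    [[-0.06,0,0],[0,0,0]],
    [[-0.1,0,0],[0,0,0]],
    [[-0.14,0,0],[0,0,0]],
    [[-0.18,0,0],[0,0,0]],
    [[-0.22,0,0],[0,0,0]],
    [[-0.26,0,0],[0,0,0]],
    [[-0.28,0,0],[0,0,0]],
    [[-0.29,0,0],[0,0,0]]
  ]
}}

```text
time_s: 10.47
position: [0.6135, 0.0117, 0.1314]
tool_rot: [[0.984, -0.181, 0.004], [-0.181, -0.984, -0.001], [0.004, -0.0, -1.0]]
ft_force: [6.2, -2.5, 6.3]
grip_width: 0.0313
gripper_force: 27.7
```

Request:
{"method": "step_arm", "body": {
  "targets": [
    [[0,0,0],[0,0,0]],
    [[0,0,0],[0,0,0]],
    [[0,0,0],[0,0,0]],
    [[0,0,0],[0,0,0]]
  ]
}}

```text
time_s: 10.8
position: [0.6141, 0.0116, 0.1314]
tool_rot: [[0.984, -0.181, 0.004], [-0.181, -0.984, -0.001], [0.004, 0.0, -1.0]]
ft_force: [4.5, -1.4, 7.0]
grip_width: 0.0316
gripper_force: 27.8
```

```bash
python3 - <<'E'
from h import *
go(W(-.225,.06,.13),-ey)
P=[W(-.1,.06,.163),W(-.225,.06,.15)]
for n in("side","top"):
    d=get_image(n);u,v=proj(d,P)[0].astype(int);print(n,proj(d,P).round(1));w=40
    cv2.imwrite(f"pics/{n}3.png",cv2.resize(d["img"][v-30:v+30,u-40:u+40][...,::-1],(400,300),interpolation=cv2.INTER_CUBIC))
cv2.imwrite("pics/c3.png",np.hstack([cv2.imread("pics/side3.png"),cv2.imread("pics/top3.png")]))
E
```

```text
pos [0.6141 0.0116 0.1314] stn [-0.2203  0.0598  0.1314] F [ 4.5 -1.4  7. ] grip 0.0316 27.843206226825714 t 10.8
shift [-0.016 -0.001  0.005] turn [ 0.    -0.006 -0.   ]
side [[243.6 218.8]
 [295.1 238.8]]
top [[305.7 191.2]
 [296.5 244. ]]
```

View pics/c3.png

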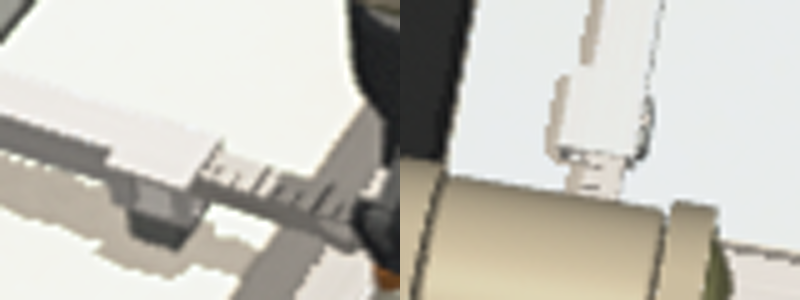

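The boom is out about 86 mm. In the side crop the graduated bar runs from the sleeve edge at (205,150), and a line is just emerging there. I'll draw out 4 mm more and look closer.

Request:
{"method": "step_arm", "body": {
  "targets": [
    [[-0.004,0,0],[0,0,0]],
    [[-0.009,0,0],[0,0,0]],
    [[-0.013,0,0],[0,0,0]],
    [[-0.013,0,0],[0,0,0]],
    [[-0.013,0,0],[0,0,0]],
    [[-0.013,0,0],[0,0,0]]
  ]
}}

```text
time_s: 11.4
position: [0.6103, 0.0123, 0.1313]
tool_rot: [[0.984, -0.181, 0.004], [-0.181, -0.984, -0.001], [0.004, -0.0, -1.0]]
ft_force: [4.5, -0.8, 8.0]
grip_width: 0.0316
gripper_force: 27.8
```

```bash
python3 - <<'E'
from h import *
go(W(-.225,.06,.13),-ey)
d=get_image("side")
x0,y0,s=236,206,14
im=cv2.resize(d["img"][y0:y0+40,x0:x0+56][...,::-1],None,fx=s,fy=s,interpolation=cv2.INTER_CUBIC)
cv2.imwrite("pics/side4.png",im)
# bar top z ~ .159 ; predicted px (crop) of places 0,10,..60 mm ahead of the edge, both bar sides
for y in(.069,.060):print(((proj(d,[W(-.1-.01*k,y,.159) for k in range(7)])-[x0,y0]+.5)*s).round().tolist())
E
```

```text
pos [0.6103 0.0123 0.1313] stn [-0.2242  0.0598  0.1313] F [ 4.5 -0.8  8. ] grip 0.0316 27.847453951835632 t 11.4
shift [-0.003 -0.001  0.004] turn [-0.    -0.006 -0.   ]
[[89.0, 241.0], [145.0, 258.0], [201.0, 276.0], [257.0, 294.0], [314.0, 312.0], [371.0, 329.0], [428.0, 347.0]]
[[116.0, 204.0], [172.0, 221.0], [228.0, 238.0], [284.0, 256.0], [341.0, 274.0], [397.0, 291.0], [454.0, 309.0]]
```

View pics/side4.png

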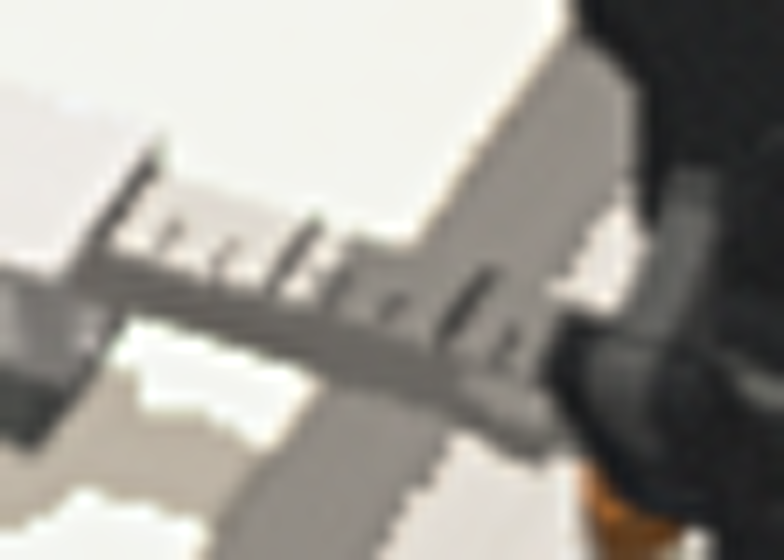

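The third long line sits level with the sleeve's front edge, at about (127,200). The 60 and 30 marks are at (297,255) and (468,300). The tool has travelled 90 mm and the grip is steady, so I'll hand in.

```bash
python3 -c "
from h import *
print(close_job())"
```

```text
the job is handed in; nothing more can be done
None
```

I handed the job in at about 11.5 s with the drawer pulled to its stop and the boom held at its 90 mm mark in a 28 N grip; no verdict came back, I measured neither the needle-to-vial distance nor the bystanders afterwards, and I saw none of them disturbed.

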